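# Put the stacked bench blocks away in their trays

## Robot

A 6-joint arm with a two-finger parallel gripper is mounted at the origin on the work surface. World frame = base frame: x ahead of the robot, y to its left, z up, the work surface at z = 0. Lengths are in m, angles in degrees, forces in N, time in s.
With the tool pointing down it reaches from about 0.4 to 0.825 m from the base axis. Payload 7 kg.
Tool frame: the origin (TCP) lies at the very end of the fingers, on their centre line; the grasp point (between the pads) lies 19 mm behind it (ctrl.grip_point_offset is the distance from the TCP to the grasp point, in m); x points along the fingers, z is the direction in which the jaws open and shut, and the axes are right-handed (so a half turn about x gives the same grasp; the last joint's range is limited). The gripper opens to 88 mm and grips with 3 to 60 N. Pads are 19 mm wide; open, the fingers measure 130 mm over their backs; the gripper's body (78 mm by 193 mm) begins 47 mm behind the grasp point.
Start: joints at [-59.124, 20.546, 0.682, 0, -70.136, -16.507], TCP at [0.167, -0.654, 0.227] pointing down, gripper open.
Joint ranges: [-176.03, 176.03], [-82.01, 121.73], [-58.28, 71.71], [-173.87, 95.51], [-174.79, -0.11], [-173.66, 173.66]. Speed limits (degrees/s): [136.94, 136.94, 172.46, 180, 180, 180].

## Interface

Orientations are given as [roll, pitch, yaw] about the fixed x, y, z axes, in that order (R = Rz(yaw) Ry(pitch) Rx(roll)).
In Python, from plant import get_obs, snapshot, calibration, close_job, ctrl gives the robot as it stands.
- The arm moves only by the tool move_arm, never from a script. Its argument "commands" is a list that holds one entry, the list of rows, each a list of 4 numbers: the shift along the tool's x, y, z in cm, then the turn about the tool's x in rad. In form: [[[dx, dy, dz, spin], ...]]. A call has 1 to 8 rows; each row shifts and turns the commanded pose from where the row before left it, along the tool's axes as they then stand; what a row does not reach is not made up. A row lasts 1/10 s, in which the tool goes at most 50 mm and 8.59 degrees, less where a joint would pass 70% of its speed; a pose out of reach is approached as far as the arm can. A call with a gripper value outside its range is refused whole. "jaw" is the finger opening in cm, from 0 to 8.76, set as the call begins (left out, the last holds). The fingers move at their own pace and stop on an object; the grip force is fixed at half the most. Time passes only in rows, so rows that do not move let the fingers close. It gives the time, the measured TCP pose, the force and the opening at its end, in the units of the state.
- get_obs(): the state, without advancing time (a new reading comes with each control period).
- snapshot(name): name is "scene" or "top" or "wrist"; returns (picture, depth): 420x560x3 uint8, red, green, blue; 420x560 float32, m along the optical axis (not along the pixel's ray), 0 where there is no reading.
- calibration(name): a dict with "mtx" (3x3 intrinsics, pixels), "T" (4x4, takes a point from camera to world coordinates); the wrist camera has in their place "tool_from_camera" (4x4, takes a point from camera to tool coordinates, whose origin is the TCP and whose axes are the tool frame's). Camera axes: x right, y up, looking along -z (the intrinsics and any distortion apply to the point x, -y, -z); pixel columns grow to the right and rows downward; lengths in m; the calibration is good to about 2 mm. A picture is of the moment at which its call begins: read the wrist's pose just before it. calibration takes no time and is no camera call.
- close_job(): hands the job in, once; it reports no verdict.
The state is a dict: "clock": time; "joint_pos": joint angles; "qvel": joint speeds; "tau": joint torques, N m; "tool_pos": TCP position; "orientation": TCP orientation; "force": force on the tool from outside, world axes, zero at the start; "moment": the same for the moment, N m; "opening": finger opening in m.
Only numpy, scipy, OpenCV 4.12 (cv2) and the standard library are available. Lean on these libraries where they do the work, as an engineer would, in place of code of your own. Each camera call takes 0.05 s, during which the arm holds its last target. There are 200 camera calls.

## Task

Clear the stack of bench blocks on the engraver's bench: from the top down, one block at a time, put each block in the wooden tray of its own shape (round, six-sided, square, oblong), so that it lies flat on the tray's floor inside the rim. Set the blocks down, do not drop them, and leave the little jar and the flat tin where they are.

Things in the scene. Friction and masses are not known exactly. Their poses are not given: they have to be found in the camera images.
- round_block: Round bright-steel bench block, the smallest and topmost of the stack: upright cylinder 28 mm in diameter, 24 mm high. Origin at the centre of its underside; z up.
- hex_block: Six-sided brass bench block, under the round one: 42 mm across flats, 22 mm high. Origin at the centre of its underside; z up; x is square to one pair of flats (the other pairs are 60 deg apart).
- square_block: Square dark blued-steel bench block, under the six-sided one: 56 x 56 mm, 20 mm high. Origin at the centre of its underside; z up; x and y square to its sides.
- oblong_block: Oblong aluminium bench block with dark grooves near its ends, at the bottom of the stack on the bench: 62 mm along its x, 100 mm along its y, 22 mm high. Origin at the centre of its underside; z up. No block is over 0.65 kg. The whole stack is 88 mm high; its blocks sit roughly centred on one another, loose, and slightly turned.
- round_tray: Round tray for the round block: opening 44 mm in diameter, 56 mm outside. Fixed to the bench, dark wood rim, cork floor. Origin at the centre of its underside on the bench; z up. Cork floor 4 mm above the bench, rim top 10 mm above the bench, rim 6 mm thick; about 8 mm of play all round its block. Empty at the start.
- hex_tray: Six-sided tray for the six-sided block: opening 58 mm across flats, 70 mm outside; x is square to one pair of flats. The block can turn freely in it. Fixed to the bench, dark wood rim, cork floor. Origin at the centre of its underside on the bench; z up. Cork floor 4 mm above the bench, rim top 10 mm above the bench, rim 6 mm thick; about 8 mm of play all round its block. Empty at the start.
- square_tray: Square tray for the square block: opening 72 x 72 mm, 84 x 84 mm outside; x and y square to its sides. Fixed to the bench, dark wood rim, cork floor. Origin at the centre of its underside on the bench; z up. Cork floor 4 mm above the bench, rim top 10 mm above the bench, rim 6 mm thick; about 8 mm of play all round its block. Empty at the start.
- oblong_tray: Oblong tray for the oblong block: opening 78 mm along its x and 116 mm along its y, 90 x 128 mm outside. Fixed to the bench, dark wood rim, cork floor. Origin at the centre of its underside on the bench; z up. Cork floor 4 mm above the bench, rim top 10 mm above the bench, rim 6 mm thick; about 8 mm of play all round its block. Empty at the start.
- jar: Small loose glass jar with a green cap, 32 mm in diameter, 45 mm high, standing among the trays: to be left alone. Origin at the centre of its underside; z up.
- tin: Small flat loose dark steel tin with a black disc on its lid, 30 mm in diameter, 14 mm high, lying among the trays: to be left alone. Origin at the centre of its underside; z up.

How it is judged (in metres and radians):
On the way, in this order (a step that is already met when the one before it is completed fails the run):
1. the round block lies flat in the round tray, released (horizontal distance between round_block and round_tray below 0.012 m and z of round_block in the frame of round_tray below 0.007 m and angle between round_block's own z axis and vertical below 0.06 rad and contact force between the fingers and round_block below 0.1 N and linear speed of round_block below 0.02 m/s and angular speed of round_block below 0.2 rad/s), for 0.2 s.
2. the six-sided block lies flat in the six-sided tray, released (horizontal distance between hex_block and hex_tray below 0.012 m and z of hex_block in the frame of hex_tray below 0.007 m and angle between hex_block's own z axis and vertical below 0.06 rad and contact force between the fingers and hex_block below 0.1 N and linear speed of hex_block below 0.02 m/s and angular speed of hex_block below 0.2 rad/s), for 0.2 s.
3. the square block lies flat in the square tray, released (horizontal distance between square_block and square_tray below 0.012 m and z of square_block in the frame of square_tray below 0.007 m and angle between square_block's own z axis and vertical below 0.06 rad and contact force between the fingers and square_block below 0.1 N and linear speed of square_block below 0.02 m/s and angular speed of square_block below 0.2 rad/s), for 0.2 s.
4. the oblong block lies flat in the oblong tray, released (horizontal distance between oblong_block and oblong_tray below 0.012 m and z of oblong_block in the frame of oblong_tray below 0.007 m and angle between oblong_block's own z axis and vertical below 0.06 rad and contact force between the fingers and oblong_block below 0.1 N and linear speed of oblong_block below 0.02 m/s and angular speed of oblong_block below 0.2 rad/s), for 0.2 s.
At the end, for the whole second after the job is handed in: Each block lies upright (within 0.06 rad) on the floor of the tray of its own shape: its centre within 12 mm of the tray's centre and its underside less than 7 mm above the bench, which is less than 3 mm above the tray's floor; all four are released and at rest (all of step 1 and all of step 2 and all of step 3 and all of step 4); the robot touches nothing.
It fails at once if a block falls: it moves faster than 0.8 m/s (a drop of over 3 cm) out of the fingers ((linear speed of round_block above 0.8 m/s and contact force between the fingers and round_block below 0.05 N) or (linear speed of hex_block above 0.8 m/s and contact force between the fingers and hex_block below 0.05 N) or (linear speed of square_block above 0.8 m/s and contact force between the fingers and square_block below 0.05 N) or (linear speed of oblong_block above 0.8 m/s and contact force between the fingers and oblong_block below 0.05 N)).
It fails at once if the jar is moved over 25 mm or tipped over (distance of jar from where it was at the start of the episode above 0.025 m or angle between jar's own z axis and vertical above 0.5 rad).
It fails at once if the tin is moved over 25 mm or tipped over (distance of tin from where it was at the start of the episode above 0.025 m or angle between tin's own z axis and vertical above 0.5 rad).
It also fails if it takes over 109 s, if anything falls off the work surface, if the arm or the gripper's body presses on something with over 40 N, if the wrist force passes 120 N, or if a joint passes its speed limit or range.

## Working session

There is one attempt and no reset: what is moved stays moved. The work goes in short steps, Python scripts to look and compute and a tool call to move; the robot and the scene stay as the last step left them, time stands still between calls to the robot, and variables do not carry over. Pictures are saved under pics/ and viewed, about 12 in all and at most 16, crops included, and the job is handed in when it is done.

Besides the shell and the picture viewer there is one more tool, called after "Request:" as name([rows], argument=value, ...), one row to a line, values as JSON. move_arm: Moves the arm, as the interface text tells. Its arguments: {"type":"object","properties":{"commands":{"type":"array"},"jaw":{"type":"number"}},"required":["commands"]}

```bash
mkdir -p pics; ls
python3 - <<'E'
from plant import *
import cv2,numpy as np
print(get_obs())
for n in("top","scene"):
    p,d=snapshot(n); c=calibration(n); print(n,c)
    cv2.imwrite(f"pics/{n}0.png",p[:,:,::-1]); np.savez(f"pics/{n}0.npz",p=p,d=d,**{k:np.array(v) for k,v in c.items()})
print(calibration("wrist"))
E
```

```text
pics
{'clock': 0.0, 'joint_pos': array([-5.91225499e+01,  2.05919967e+01,  6.34197282e-01, -2.25975312e-02,
       -7.01357080e+01, -1.65081681e+01]), 'qvel': array([-0.00431666,  0.04514543, -0.02752194,  0.03637838,  0.10284928,
       -0.02163813]), 'tau': array([ 1.90600549e-03, -5.82723534e+01,  2.93068510e+01,  6.99744433e+00,
        7.15629256e-03, -2.54959814e-04]), 'tool_pos': array([ 0.16739586, -0.6534057 ,  0.22561178]), 'orientation': array([  3.71064806,  89.90410914, 108.07223425]), 'force': array([ 0.2946201 , -0.27432824,  0.46398349]), 'moment': array([-0.00663175,  0.03544523, -0.00969046]), 'opening': 0.08790103452920771}
top {'mtx': array([[413.29909286,   0.        , 279.47438759],
       [  0.        , 413.29909286, 209.6185879 ],
       [  0.        ,   0.        ,   1.        ]]), 'T': array([[-0.00378846,  0.99061341, -0.13664086,  0.41550919],
       [-0.99993401, -0.0052346 , -0.01022577,  0.01130248],
       [-0.01084504,  0.13659311,  0.99056787,  0.87891985],
       [ 0.        ,  0.        ,  0.        ,  1.        ]])}
scene {'mtx': array([[533.86341
[... 213 characters left out ...]
0.75200707, -0.49299432,  0.43754082,  0.46185425],
       [ 0.01319647,  0.67491761,  0.73777508,  0.86182316],
       [ 0.        ,  0.        ,  0.        ,  1.        ]])}
{'mtx': array([[334.0276878 ,   0.        , 277.21422883],
       [  0.        , 334.0276878 , 213.04220134],
       [  0.        ,   0.        ,   1.        ]]), 'tool_from_camera': array([[-4.83674521e-04,  2.86187472e-01, -9.58173521e-01,
        -1.57965376e-01],
       [-8.11577223e-04,  9.58173206e-01,  2.86187787e-01,
         7.83734953e-02],
       [ 9.99999554e-01,  9.16053546e-04, -2.31180732e-04,
        -1.26146038e-04],
       [ 0.00000000e+00,  0.00000000e+00,  0.00000000e+00,
         1.00000000e+00]])}
```

View pics/top0.png

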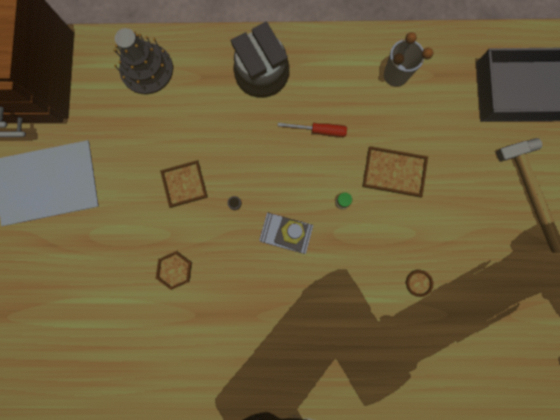

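View pics/scene0.png

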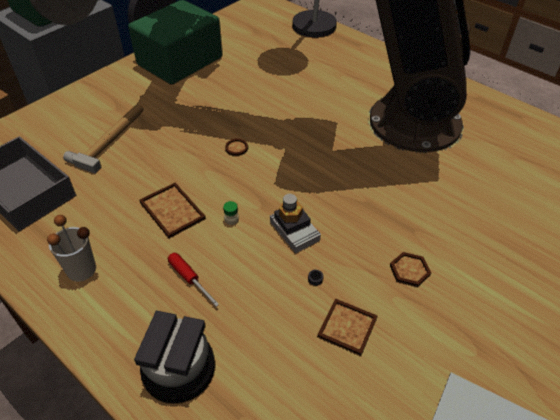

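The top view shows the stack at about (288,233), with the round tray at (419,283), the oblong tray at (396,172), the hex tray at (174,270) and the square tray at (185,184). The tin is at (235,203) and the jar at (344,200). The scene view confirms the stack order.

```bash
cat > h.py <<'E'
import numpy as np,cv2
from plant import *
from scipy.spatial.transform import Rotation as R
def cloud(d,K,T):
    v,u=np.mgrid[:d.shape[0],:d.shape[1]]
    P=np.stack([(u-K[0,2])/K[0,0]*d,-(v-K[1,2])/K[1,1]*d,-d],-1)
    return P@T[:3,:3].T+T[:3,3]
def raypt(uv,K,T,z):
    uv=np.atleast_2d(uv).astype(float)
    r=np.c_[(uv[:,0]-K[0,2])/K[0,0],-(uv[:,1]-K[1,2])/K[1,1],-np.ones(len(uv))]@T[:3,:3].T
    return T[:3,3]+r*((z-T[2,3])/r[:,2])[:,None]
def toolT():
    o=get_obs(); T=np.eye(4); T[:3,:3]=R.from_euler('xyz',o['orientation'],degrees=True).as_matrix(); T[:3,3]=o['tool_pos']; return T
def view(n):
    if n=="wrist":
        c=calibration(n);T=toolT()@c['tool_from_camera']
    else: c=calibration(n);T=c['T']
    p,d=snapshot(n); return p,d,c['mtx'],T
def rect(xy):
    (c,s,a)=cv2.minAreaRect((xy*1000).astype(np.float32)); return np.round(c,1),np.round(s,1),round(a,1)
E
python3 - <<'E'
from h import *
f=np.load("pics/top0.npz");p,d,K,T=f['p'],f['d'],f['mtx'],f['T']
X=cloud(d,K,T);print("bench z",np.median(X[300:330,60:150,2]),X[300:330,60:150,2].std())
for n,u,v in[("round",419,283),("obl",396,172),("hex",174,270),("sq",185,184),("tin",235,203),("jar",344,200),("stack",287,233)]:
    w=38; S=np.s_[v-w:v+w,u-w:u+w]; x=X[S]; zb=np.median(x[...,2]); 
    m=((x[...,2]-zb)>0.003).astype(np.uint8)
    k,l,st,ce=cv2.connectedComponentsWithStats(m); 
    i=1+np.argmin(np.hypot(*(ce[1:]-w).T)+1e3*(st[1:,4]<30))
    q=x[l==i]; print(n,"zb",round(zb,4),"n",len(q),"zmax",q[:,2].max().round(4),rect(q[:,:2]),q[:,:2].mean(0).round(4))
    if n=="stack":
        for a,b in[(.018,.027),(.038,.047),(.060,.069),(.084,.094)]:
            s=x.reshape(-1,3);s=s[(s[:,2]-zb>a)&(s[:,2]-zb<b)]; print(a,len(s),rect(s[:,:2]))
print(toolT().round(3))
E
```

```text
bench z 0.0008457983842610206 0.06528657149975353
round zb 0.0015 n 515 zmax 0.8789 (array([ 384.7, -142. ]), array([308.2,  53.1]), 88.4) [ 0.3811 -0.2675]
obl zb 0.0027 n 1042 zmax 0.8789 (array([ 566.8, -125.9]), array([147.4, 381. ]), 26.6) [ 0.6168 -0.2278]
hex zb 0.0012 n 831 zmax 0.8789 (array([427.5, 148.7]), array([ 77.1, 264.7]), 11.3) [0.4098 0.2418]
sq zb 0.0014 n 1080 zmax 0.8789 (array([508.9, 158. ]), array([330. , 109.6]), 39.2) [0.5928 0.2264]
tin zb 0.0011 n 165 zmax 0.0183 (array([551.3, 116.6]), array([28.3, 28.9]), 59.8) [0.5506 0.1165]
jar zb 0.0013 n 227 zmax 0.8789 (array([493.8, -51.2]), array([ 29.8, 198.1]), 42.9) [ 0.5484 -0.1101]
stack zb 0.0016 n 1450 zmax 0.8789 (array([467. ,  10.8]), array([102.9,  99.6]), 74.5) [0.4831 0.0074]
0.018 659 (array([485.5,   7. ]), array([99.7, 62. ]), 74.4)
0.038 347 (array([482.5,  -2.9]), array([55.5, 55.7]), 70.7)
0.06 220 (array([484. ,  -6.1]), array([47. , 41.7]), 14.9)
0.084 160 (array([484. ,  -9.2]), array([25.1, 25.1]), 89.2)
[[-0.001 -0.969 -0.248  0.167]
 [ 0.001 -0.248  0.969 -0.653]
 [-1.     0.     0.002  0.226]
 [ 0.     0.     0.     1.   ]]
```

Run:
```python
from h import *
f=np.load("pics/top0.npz");p,d,K,T=f['p'],f['d'],f['mtx'],f['T']
X=cloud(d,K,T);X[d==0]=0
for n,u,v in[("round",419,283),("obl",396,172),("hex",174,270),("sq",185,184),("tin",235,203),("jar",344,200)]:
    w=42; x=X[v-w:v+w,u-w:u+w]; zb=np.median(x[...,2])
    m=((x[...,2]-zb>0.0025)&(x[...,2]<.06)).astype(np.uint8)
    k,l,st,ce=cv2.connectedComponentsWithStats(m); 
    i=1+np.argmin(np.hypot(*(ce[1:]-w).T)+1e3*(st[1:,4]<30))
    q=x[l==i]; r=rect(q[:,:2]); print(n,len(q),r,q[:,:2].mean(0).round(4), (d[v-w:v+w,u-w:u+w]==0).sum())
    # colour segmentation: rim is dark / cork
x=X.reshape(-1,3);x=x[(abs(x[:,0]-.484)<.07)&(abs(x[:,1])<.07)]
for a,b in[(.018,.027),(.038,.047),(.060,.069),(.084,.094)]:
    s=x[(x[:,2]>a)&(x[:,2]<b)]; h=cv2.minEnclosingCircle((s[:,:2]*1000).astype(np.float32)); print(a,len(s),rect(s[:,:2]),np.median(s[:,2]),h)
```

```text
round 544 (array([ 381.1, -268.4]), array([55.2, 53. ]), 88.7) [ 0.381  -0.2683] 26
obl 1747 (array([ 619.2, -227.8]), array([130.,  96.]), 79.2) [ 0.6177 -0.2284] 20
hex 914 (array([408.6, 243.2]), array([78.4, 72.5]), 54.1) [0.4097 0.2431] 25
sq 1260 (array([593.7, 226.7]), array([85.8, 85.5]), 15.9) [0.5937 0.2269] 19
tin 166 (array([550.5, 116.9]), array([28.2, 29. ]), 0.6) [0.5507 0.1164] 24
jar 226 (array([ 551., -113.]), array([29.7, 29.1]), 37.7) [ 0.5495 -0.1112] 34
0.018 664 (array([485.5,   7.1]), array([100.,  62.]), 74.4) 0.0229678544214858 ((484.8665771484375, 7.23865270614624), 57.376033782958984)
0.038 349 (array([482.5,  -2.9]), array([55.5, 55.7]), 70.7) 0.042786975260808435 ((481.9287414550781, -3.1802237033843994), 38.418922424316406)
0.06 220 (array([484. ,  -6.1]), array([47. , 41.7]), 14.9) 0.06499640840424337 ((484.1162109375, -5.890733242034912), 23.84476089477539)
0.084 162 (array([484.1,  -9.2]), array([25. , 25.4]), 89.5) 0.08874003781229073 ((484.0072021484375, -9.195916175842285), 13.632630348205566)
```

Request:
move_arm([
  [[0,-2.9,3.4,0],[0,-2.9,3.4,0],[0,-2.9,3.4,0],[0,-2.9,3.4,0],[0,-2.9,3.4,0],[0,-2.9,3.4,0],[0,-2.9,3.4,0],[0,-2.9,3.4,0]],
], jaw=6)

```text
clock: 0.9
tool_pos: [0.325, -0.3311, 0.2264]
orientation: [-8.9, 90.0, 95.5]
force: [1.1, 0.2, -0.6]
opening: 0.0602
```

Request:
move_arm([
  [[0,-2.9,3.4,0],[0,-2.9,3.4,0],[0,-2.9,3.4,0],[0,-2.9,3.4,0],[0,-2.9,3.4,0],[0,-2.9,3.4,0],[0,-1,1,0],[0,0,0,0]],
])

```text
clock: 1.7
tool_pos: [0.4505, -0.0783, 0.2262]
orientation: [82.8, 90.0, -172.7]
force: [-1.6, -0.5, -0.0]
opening: 0.0596
```

```bash
cat >> h.py <<'E'
def plan(x,y,yaw=None):
    "tool-axis shift (cm) to x,y and the spin (rad, mod pi) that puts the jaw axis on yaw (deg)"
    T=toolT(); d=T[:3,:3].T@(np.array([x,y,T[2,3]])-T[:3,3])*100; jy=np.degrees(np.arctan2(T[1,2],T[0,2]))
    s=None if yaw is None else round(float(np.radians(-((yaw-jy+90)%180-90))),3)
    print("tcp",T[:3,3].round(4),"jaw yaw",jy.round(2),"dy,dz cm",d[1:].round(2),"spin",s,"tilt",np.degrees(np.arccos(-T[2,0])).round(2))
def levels(X,d,c,w,bands):
    x=X[d>0]; x=x[(abs(x[:,:2]-c)<w).all(1)]
    for a,b in bands:
        s=x[(x[:,2]>a)&(x[:,2]<b)]
        if len(s)>20: print((a,b),len(s),"z",np.median(s[:,2]).round(4),rect(s[:,:2]))
E
python3 - <<'E'
from h import *
p,d,K,T=view("wrist"); cv2.imwrite("pics/w1.png",p[:,:,::-1]); X=cloud(d,K,T)
levels(X,d,[.484,0],.07,[(.018,.027),(.038,.047),(.060,.069),(.084,.094)])
plan(.484,-.009); print(get_obs()['joint_pos'].round(1))
E
```

```text
(0.018, 0.027) 1411 z 0.0219 (array([485.2,   7.6]), array([100.6,  62.1]), 74.6)
(0.038, 0.047) 961 z 0.0419 (array([482.2,  -2.8]), array([56.3, 56. ]), 70.8)
(0.06, 0.069) 613 z 0.0638 (array([480.2,  -8. ]), array([37.8, 46. ]), 30.6)
(0.084, 0.094) 462 z 0.0878 (array([482.5, -11.5]), array([22.1, 27.4]), 57.6)
tcp [ 0.4498 -0.0793  0.2262] jaw yaw 104.48 dy,dz cm [-5.07  5.95] spin None tilt 0.06
[ 14.8  -0.5 -25.5  -0.  -65.  -90.3]
```

View pics/w1.png

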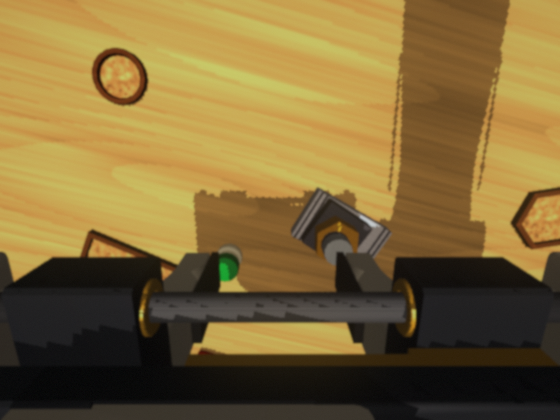

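The wrist view shows the stack at about (338,235), with the round tray at (119,76). Both cameras agree to about 2 mm, so I'll go over the round block.

Request:
move_arm([
  [[0,-2.5,3.0,0],[0,-2.6,2.9,0],[0,0,0,0],[3,0,0,0],[3,0,0,0],[3,0,0,0],[2,0,0,0],[0,0,0,0]],
])

```text
clock: 2.55
tool_pos: [0.4821, -0.012, 0.114]
orientation: [91.7, 89.7, -164.0]
force: [0.2, 0.5, 0.3]
opening: 0.0602
```

Run:
```python
from h import *
plan(.484,-.009); print(get_obs()['joint_pos'].round(1))
p,d,K,T=view("wrist"); cv2.imwrite("pics/w2.png",p[:,:,::-1])
```

```text
tcp [ 0.4821 -0.012   0.114 ] jaw yaw 104.25 dy,dz cm [-0.26  0.25] spin None tilt 0.33
[ 22.    8.8 -31.7  -0.  -49.8 -97.7]
```

View pics/w2.png

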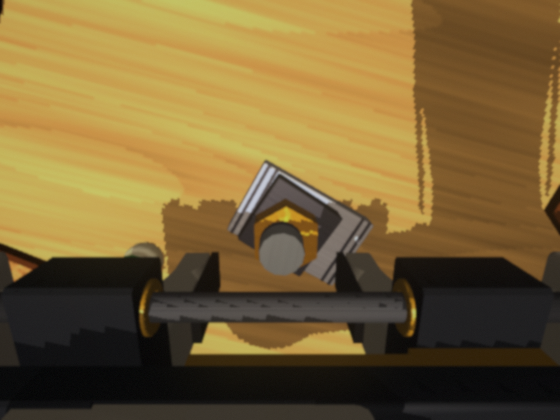

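The round block is centred between the fingers, at about (281,248). I'll correct the last 2.5 mm, descend and grip.

Request:
move_arm([
  [[0,-0.25,0.25,0],[2,0,0,0],[1.5,0,0,0],[0.6,0,0,0],[0,0,0,0]],
])

```text
clock: 3.1
tool_pos: [0.4867, -0.007, 0.076]
orientation: [-109.8, 90.0, -5.4]
force: [0.1, -0.0, 0.1]
opening: 0.0601
```

Request:
move_arm([
  [[0,0,0,0],[0,0,0,0],[0,0,0,0],[0,0,0,0],[0,0,0,0],[0,0,0,0]],
], jaw=0)

```text
clock: 3.7
tool_pos: [0.4866, -0.007, 0.0759]
orientation: [-107.4, 90.0, -3.0]
force: [-0.5, -0.2, 2.8]
opening: 0.0269
```

Request:
move_arm([
  [[-1,0,0,0],[-2,0,0,0],[-2.5,0,0,0],[-2,0,0,0],[-1,0,0,0],[0,0,0,0]],
])

```text
clock: 4.3
tool_pos: [0.4871, -0.0067, 0.162]
orientation: [-83.5, 89.8, 20.8]
force: [-0.2, -0.4, -0.3]
opening: 0.0271
```

```bash
cat >> h.py <<'E'
def held(h,under):
    "points of the held block's top in tool axes, mm: within its height, by wrist depth; under=TCP height above its underside"
    c=calibration("wrist");p,d=snapshot("wrist");X=cloud(d,c['mtx'],c['tool_from_camera'])[d>0]
    zt=-(h-under) # tool x of the top face
    s=X[(abs(X[:,0]-zt)<.003)&(abs(X[:,2])<.06)&(abs(X[:,1])<.06)]
    print("held",len(s),(s[:,1:].mean(0)*1000).round(1) if len(s) else '',rect(s[:,1:]) if len(s)>5 else '')
    return p
E
python3 - <<'E'
from h import *
plan(.381,-.2685); p=held(.024,.012); cv2.imwrite("pics/w3.png",p[:,:,::-1])
p,d,K,T=view("top");cv2.imwrite("pics/t3.png",p[:,:,::-1]);X=cloud(d,K,T)
levels(X,d,[.484,0],.07,[(.018,.027),(.038,.047),(.060,.069)])
E
```

```text
tcp [ 0.4871 -0.0067  0.162 ] jaw yaw 104.37 dy,dz cm [ 16.78 -22.72] spin None tilt 0.16
held 2511 [6.2 0.1] (array([ 5.6, -0.2]), array([58. , 23.3]), 89.6)
(0.018, 0.027) 46 z 0.0234 (array([447.8, -18.8]), array([13.4, 37.5]), 8.9)
(0.038, 0.047) 26 z 0.0424 (array([451.7, -13.1]), array([16.2,  6.1]), 88.7)
```

View pics/w3.png

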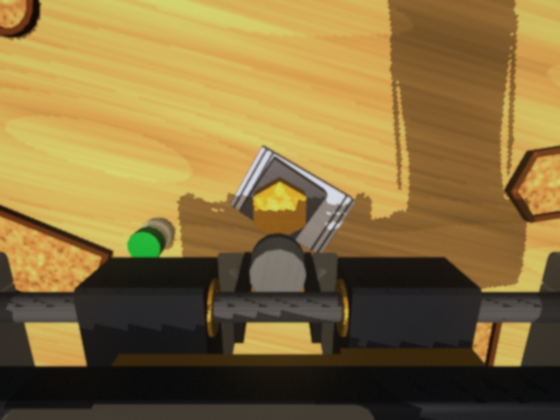

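The round block is held, visible at about (277,270), with its centre about 4 mm toward tool +y. I'll carry it to the round tray, allowing for that offset.

Request:
move_arm([
  [[0,0.8,-1.1,0],[0,1.8,-2.5,0],[0,2.4,-3.3,0],[0,2.4,-3.3,0],[0,2.4,-3.3,0],[0,2.4,-3.3,0],[0,2.4,-3.3,0],[0,1.8,-2.6,0]],
])

```text
clock: 5.2
tool_pos: [0.3815, -0.2694, 0.1595]
orientation: [60.4, 89.9, 164.7]
force: [0.6, -0.2, -0.9]
opening: 0.0268
```

Request:
move_arm([
  [[0,0,0,0],[2,0,0,0],[3,0,0,0],[3,0,0,0],[2,0,0,0],[1,0,0,0],[0,0,0,0]],
])

```text
clock: 5.9
tool_pos: [0.3826, -0.2672, 0.0491]
orientation: [63.3, 89.8, 167.6]
force: [-0.1, 0.2, -0.2]
opening: 0.0271
```

Run:
```python
from h import *
T=toolT(); off=T[:3,1]*.004; plan(.381-off[0],-.2685-off[1]); print(get_obs()['force'],get_obs()['joint_pos'].round(1))
p,d,K,T=view("wrist");cv2.imwrite("pics/w4.png",p[:,:,::-1])
```

```text
tcp [ 0.3826 -0.2672  0.0491] jaw yaw 104.37 dy,dz cm [-0.22 -0.09] spin None tilt 0.21
[-0.14934469  0.19058087 -0.16539114] [-10.7  12.8 -37.9  -0.  -39.6 -64.9]
```

View pics/w4.png

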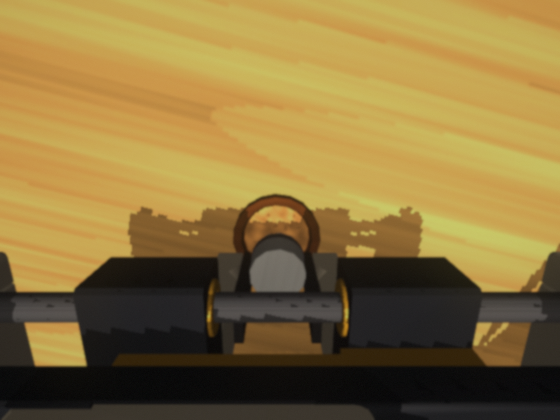

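The tray ring is at about (277,232) and lined up laterally with the block. I'll lower it.

Request:
move_arm([
  [[1,-0.2,-0.1,0],[1,0,0,0],[0.6,0,0,0],[0.4,0,0,0],[0.2,0,0,0],[0,0,0,0]],
])

```text
clock: 6.55
tool_pos: [0.386, -0.268, 0.0184]
orientation: [63.0, 90.0, 167.4]
force: [-0.3, 0.1, -1.2]
opening: 0.0272
```

Request:
move_arm([
  [[0.1,0,0,0],[0.1,0,0,0],[0.05,0,0,0],[0,0,0,0]],
])

```text
clock: 6.95
tool_pos: [0.3861, -0.2681, 0.0161]
orientation: [-113.2, 90.0, -8.8]
force: [0.6, -0.3, -1.7]
opening: 0.0268
```

Request:
move_arm([
  [[0.05,0,0,0],[0,0,0,0]],
])

```text
clock: 7.15
tool_pos: [0.3862, -0.2681, 0.0159]
orientation: [-127.7, 90.0, -23.4]
force: [-0.8, 0.9, 3.0]
opening: 0.0268
```

Request:
move_arm([
  [[0,0,0,0],[0,0,0,0],[0,0,0,0],[0,0,0,0]],
], jaw=4.5)

```text
clock: 7.55
tool_pos: [0.3861, -0.2681, 0.0155]
orientation: [-124.5, 90.0, -20.1]
force: [0.1, -0.1, 0.3]
opening: 0.0442
```

Request:
move_arm([
  [[-1,0,0,0],[-3,0,0,0],[-4,0,0,0],[-4,0,0,0],[-2,0,0,0],[0,0,0,0]],
], jaw=7)

```text
clock: 8.15
tool_pos: [0.388, -0.2687, 0.1597]
orientation: [-121.4, 89.6, -17.0]
force: [0.3, -0.7, -1.0]
opening: 0.07
```

Run:
```python
from h import *
p,d,K,T=view("wrist"); X=cloud(d,K,T); cv2.imwrite("pics/w5.png",p[:,:,::-1])
levels(X,d,[.381,-.2685],.04,[(.003,.013),(.024,.034)])
p,d,K,T=view("top");cv2.imwrite("pics/t5.png",p[:,:,::-1]);X=cloud(d,K,T)
levels(X,d,[.381,-.2685],.04,[(.024,.034)])
levels(X,d,[.484,0],.07,[(.018,.027),(.038,.047),(.060,.069)])
plan(.484,-.0065,104.9)
```

```text
(0.003, 0.013) 1796 z 0.0087 (array([ 380.2, -268. ]), array([54.7, 54.1]), 12.8)
(0.024, 0.034) 731 z 0.0278 (array([ 383.1, -268.4]), array([27.4, 26. ]), 13.9)
(0.018, 0.027) 656 z 0.0229 (array([485.6,   7.1]), array([99.8, 61.9]), 74.2)
(0.038, 0.047) 356 z 0.0427 (array([482.4,  -2.9]), array([55.5, 55.7]), 70.8)
(0.06, 0.069) 390 z 0.065 (array([484.1,  -6. ]), array([47. , 41.7]), 15.2)
tcp [ 0.3861 -0.268   0.1564] jaw yaw 104.36 dy,dz cm [-15.97  22.9 ] spin -0.009 tilt 0.1
```

Round block placed: its centre is 3 mm off and its top is at 27.8 mm, so it is flat on the tray floor. Hex block next.

Request:
move_arm([
  [[0,-1.7,2.5,-0.01],[0,-2.7,3.8,0],[0,-2.7,3.8,0],[0,-2.7,3.8,0],[0,-2.7,3.8,0],[0,-2.4,3.5,0],[0,-1.1,1.6,0],[0,0,0,0]],
])

```text
clock: 9.05
tool_pos: [0.4823, -0.0045, 0.1544]
orientation: [94.7, 89.9, -160.2]
force: [0.2, -1.0, -0.3]
opening: 0.0697
```

Request:
move_arm([
  [[2,0,0,0],[3,0,0,0],[2,0,0,0],[0,0,0,0],[0,0,0,0]],
])

```text
clock: 9.55
tool_pos: [0.4817, -0.0073, 0.0853]
orientation: [103.2, 89.9, -151.8]
force: [-0.2, 0.3, 0.1]
opening: 0.07
```

Run:
```python
from h import *
p,d,K,T=view("wrist"); X=cloud(d,K,T); cv2.imwrite("pics/w6.png",p[:,:,::-1])
levels(X,d,[.484,0],.07,[(.038,.047),(.060,.069)])
plan(.484,-.0065,105)
```

```text
(0.038, 0.047) 2740 z 0.0418 (array([482.1,  -2.6]), array([56.2, 56. ]), 70.8)
(0.06, 0.069) 4242 z 0.0638 (array([483.2,  -6. ]), array([46.5, 42.1]), 14.5)
tcp [ 0.4824 -0.007   0.0861] jaw yaw 104.93 dy,dz cm [-0.17  0.  ] spin -0.001 tilt 0.02
```

View pics/w6.png

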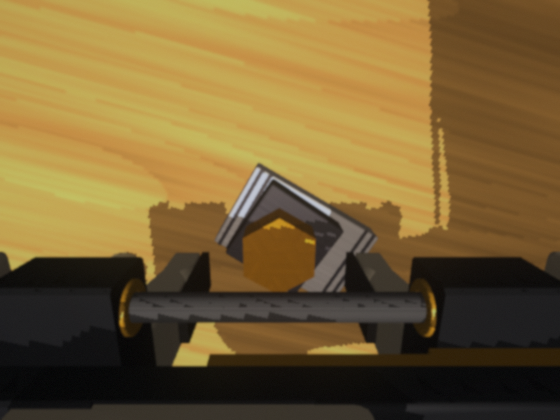

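The hex block is centred at about (280,252), its flats square to the jaws. I'll descend and grip.

Request:
move_arm([
  [[1.5,-0.1,0,0],[1.2,0,0,0],[0.6,0,0,0],[0,0,0,0],[0,0,0,0]],
])

```text
clock: 10.1
tool_pos: [0.4836, -0.0063, 0.0533]
orientation: [-92.6, 89.9, 12.3]
force: [-0.5, 0.3, -0.1]
opening: 0.07
```

Request:
move_arm([
  [[0,0,0,0],[0,0,0,0],[0,0,0,0],[0,0,0,0],[0,0,0,0],[0,0,0,0]],
], jaw=0)

```text
clock: 10.7
tool_pos: [0.4832, -0.0063, 0.0527]
orientation: [-90.3, 90.0, 14.7]
force: [-1.2, 0.7, 2.2]
opening: 0.0418
```

Request:
move_arm([
  [[-0.6,0,0,0],[-1.5,0,0,0],[-2.5,0,0,0],[-2.5,0,0,0],[-2,0,0,0],[-1,0,0,0],[0,0,0,0]],
])

```text
clock: 11.4
tool_pos: [0.4836, -0.0062, 0.1546]
orientation: [-81.3, 89.9, 23.6]
force: [0.2, 0.5, -3.0]
opening: 0.0416
```

Run:
```python
from h import *
plan(.409,.243); p=held(.022,.011); cv2.imwrite("pics/w7.png",p[:,:,::-1])
p,d,K,T=view("wrist"); X=cloud(d,K,T)
levels(X,d,[.409,.243],.055,[(.003,.013)])
levels(X,d,[.484,0],.07,[(.038,.047)])
```

```text
tcp [ 0.4836 -0.0062  0.1546] jaw yaw 104.94 dy,dz cm [ 0.79 26.  ] spin None tilt 0.12
held 4368 [ 7. -0.] (array([11. ,  0.3]), array([53.2, 52.3]), 45.9)
(0.003, 0.013) 2848 z 0.0049 (array([417.4, 227.8]), array([71.5, 47.5]), 28.3)
(0.038, 0.047) 3541 z 0.0419 (array([482.2,  -2.5]), array([56.1, 55.9]), 70.8)
```

View pics/w7.png

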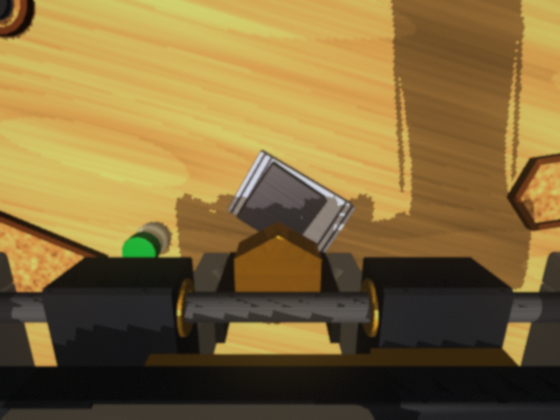

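The hex block is held level, at about (278,258) in the view, and the square block has not moved. Carrying it to the hex tray.

Request:
move_arm([
  [[0,0,1,0],[0,0.2,2.5,0],[0,0.2,4,0],[0,0.2,4,0],[0,0.2,4,0],[0,0,4,0],[0,0,3.5,0],[0,0,2,0]],
])

```text
clock: 12.3
tool_pos: [0.4096, 0.2354, 0.1526]
orientation: [118.4, 89.9, -136.6]
force: [-0.8, -0.3, -3.0]
opening: 0.0416
```

Request:
move_arm([
  [[0,0,1,0],[1,0,0,0],[3,0,0,0],[3,0,0,0],[2.5,0,0,0],[1,0,0,0],[0,0,0,0],[0,0,0,0]],
])

```text
clock: 13.1
tool_pos: [0.4088, 0.2427, 0.049]
orientation: [-116.4, 90.0, -11.5]
force: [-0.2, -0.1, -2.3]
opening: 0.0418
```

Run:
```python
from h import *
plan(.409,.243); print(get_obs()['joint_pos'].round(1))
p,d,K,T=view("wrist");cv2.imwrite("pics/w8.png",p[:,:,::-1])
```

```text
tcp [0.4088 0.2427 0.049 ] jaw yaw 104.93 dy,dz cm [-0.03  0.02] spin None tilt 0.02
[  54.5   13.4  -37.     0.   -39.6 -129.6]
```

View pics/w8.png

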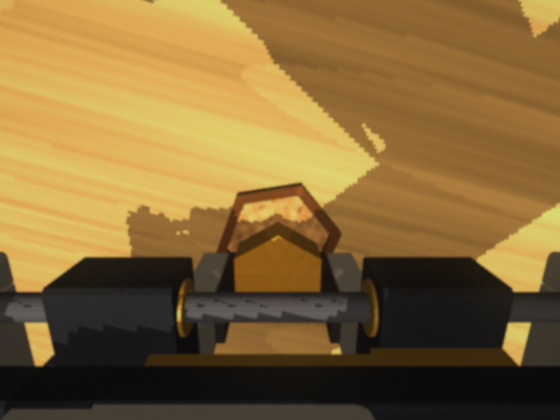

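The tray is centred laterally at about (279,235). I'll lower 3.4 cm, to TCP z about 14.7 mm.

Request:
move_arm([
  [[1,0,0,0],[1,0,0,0],[0.6,0,0,0],[0.3,0,0,0],[0.2,0,0,0],[0,0,0,0],[0,0,0,0]],
])

```text
clock: 13.85
tool_pos: [0.4085, 0.2429, 0.0177]
orientation: [-66.7, 90.0, 38.2]
force: [0.3, 0.5, -2.5]
opening: 0.0417
```

Request:
move_arm([
  [[0.1,0,0,0],[0.1,0,0,0],[0.1,0,0,0],[0.05,0,0,0],[0,0,0,0]],
])

```text
clock: 14.35
tool_pos: [0.4084, 0.2429, 0.0147]
orientation: [-69.7, 90.0, 35.3]
force: [-2.6, -1.8, 7.6]
opening: 0.0417
```

Request:
move_arm([
  [[0,0,0,0],[0,0,0,0],[0,0,0,0],[0,0,0,0]],
], jaw=6)

```text
clock: 14.75
tool_pos: [0.4084, 0.2429, 0.0141]
orientation: [-65.1, 90.0, 39.8]
force: [0.3, -0.3, 0.0]
opening: 0.0598
```

Request:
move_arm([
  [[-1,0,0,0],[-3,0,0,0],[-4,0,0,0],[-4,0,0,0],[-2,0,0,0],[0,0,0,0],[0,0,0,0]],
], jaw=8.7)

```text
clock: 15.45
tool_pos: [0.4083, 0.2429, 0.1548]
orientation: [-42.9, 89.9, 62.0]
force: [0.8, -0.6, -1.1]
opening: 0.087
```

Run:
```python
from h import *
p,d,K,T=view("wrist"); X=cloud(d,K,T)
levels(X,d,[.409,.243],.05,[(.003,.013),(.022,.032)])
p,d,K,T=view("top");X=cloud(d,K,T)
levels(X,d,[.484,0],.07,[(.018,.027),(.038,.047)])
plan(.4822,-.0027,160.7);plan(.4822,-.0027,70.7)
```

```text
(0.003, 0.013) 2697 z 0.0091 (array([409.3, 243.6]), array([70.1, 80.1]), 83.7)
(0.022, 0.032) 1893 z 0.0259 (array([409.3, 243.4]), array([48.1, 41.7]), 14.0)
(0.018, 0.027) 666 z 0.0229 (array([485.6,   7.1]), array([100. ,  61.9]), 74.4)
(0.038, 0.047) 756 z 0.0427 (array([482.5,  -2.9]), array([55.4, 56. ]), 70.9)
tcp [0.4079 0.2423 0.1535] jaw yaw 104.93 dy,dz cm [ -0.87 -25.59] spin -0.973 tilt 0.07
tcp [0.4079 0.2423 0.1535] jaw yaw 104.93 dy,dz cm [ -0.87 -25.59] spin 0.597 tilt 0.07
```

Hex block placed: 0.3 mm off centre, top at 25.9 mm. Square block next.

Request:
move_arm([
  [[0,-0.3,-2,0],[0,-0.3,-4,0],[0,-0.3,-4.3,0],[0,0,-4.3,0],[0,0,-4.3,0],[0,0,-4,0],[0,0,-2,0],[0,0,-0.7,0]],
])

```text
clock: 16.35
tool_pos: [0.4826, -0.0043, 0.1528]
orientation: [97.5, 89.8, -157.7]
force: [-0.2, 1.0, -0.1]
opening: 0.0872
```

Request:
move_arm([
  [[0,0,0,0.12],[1,0,0,0.12],[2,0,0,0.12],[2.5,0,0,0.12],[2,0,0,0.117],[1,0,0,0],[0,0,0,0],[0,0,0,0]],
])

```text
clock: 17.15
tool_pos: [0.4833, -0.002, 0.0693]
orientation: [169.5, 90.0, -119.6]
force: [0.2, 0.8, -0.1]
opening: 0.0868
```

Run:
```python
from h import *
p,d,K,T=view("wrist"); X=cloud(d,K,T)
levels(X,d,[.484,0],.07,[(.018,.027),(.038,.047)])
plan(.4824,-.0027,70.8);print(get_obs()['joint_pos'].round(1))
```

```text
(0.018, 0.027) 5807 z 0.0219 (array([485.3,   7.2]), array([100.4,  62.5]), 74.1)
(0.038, 0.047) 8129 z 0.0418 (array([482.2,  -3. ]), array([56.3, 56.4]), 70.6)
tcp [ 0.4837 -0.0019  0.0698] jaw yaw 70.89 dy,dz cm [ 0.09 -0.12] spin 0.001 tilt 0.05
[  23.2   12.2  -34.8    0.   -43.  -132.3]
```

Request:
move_arm([
  [[1.5,0.1,-0.1,0],[1.2,0,0,0],[0.8,0,0,0],[0.3,0,0,0],[0,0,0,0],[0,0,0,0]],
])

```text
clock: 17.8
tool_pos: [0.4822, -0.0027, 0.0316]
orientation: [-56.5, 90.0, 14.3]
force: [-0.9, 0.5, 0.0]
opening: 0.0867
```

Run:
```python
from h import *
plan(.4823,-.0029,70.8)
```

```text
tcp [ 0.4822 -0.0027  0.0316] jaw yaw 70.76 dy,dz cm [-0.01 -0.02] spin -0.001 tilt 0.05
```

Request:
move_arm([
  [[0,0,0,0],[0,0,0,0],[0,0,0,0],[0,0,0,0],[0,0,0,0],[0,0,0,0]],
], jaw=0)

```text
clock: 18.4
tool_pos: [0.4819, -0.0027, 0.0312]
orientation: [-42.0, 90.0, 28.7]
force: [-0.6, 0.6, 1.4]
opening: 0.0555
```

Request:
move_arm([
  [[-0.6,0,0,0],[-1.5,0,0,0],[-2.5,0,0,0],[-3,0,0,0],[-3,0,0,0],[-2,0,0,0],[-1,0,0,0],[0,0,0,0]],
])

```text
clock: 19.2
tool_pos: [0.4819, -0.0027, 0.1678]
orientation: [-39.0, 89.9, 31.7]
force: [0.6, 0.0, -6.3]
opening: 0.0559
```

Run:
```python
from h import *
plan(.5937,.2268,105.9); p=held(.020,.009); cv2.imwrite("pics/w9.png",p[:,:,::-1])
p,d,K,T=view("wrist"); X=cloud(d,K,T)
levels(X,d,[.484,0],.07,[(.018,.027)])
```

```text
tcp [ 0.4819 -0.0027  0.1678] jaw yaw 70.73 dy,dz cm [-2.98 25.36] spin -0.614 tilt 0.09
held 8726 [ 8.6 -0.4] (array([-0.4, -0.5]), array([87.1, 56.6]), 89.9)
(0.018, 0.027) 5204 z 0.0219 (array([485.5,   7.4]), array([100.3,  62.2]), 74.2)
```

View pics/w9.png

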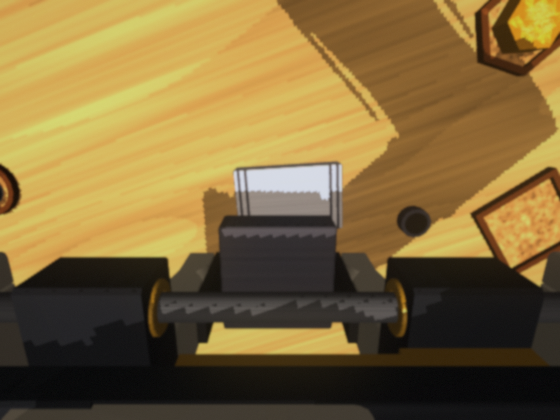

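The square block is held level, with its front top edge at about v=229, so it is centred within 1 mm. Carrying and turning it.

Request:
move_arm([
  [[0,-0.1,1,0],[0,-0.3,2.5,0],[0,-0.5,4,0],[0,-0.5,4,0],[0,-0.5,4,0],[0,-0.5,4,0],[0,-0.4,3.4,0],[0,-0.2,2.4,0]],
])

```text
clock: 20.1
tool_pos: [0.594, 0.2286, 0.1646]
orientation: [143.5, 89.8, -145.7]
force: [1.2, -0.5, -6.2]
opening: 0.0553
```

Request:
move_arm([
  [[0,0,0,-0.06],[0,0,0,-0.11],[1,0,0,-0.12],[2,0,0,-0.12],[3,0,0,-0.12],[3,0,0,-0.084],[2,0,0,0],[0,0,0,0]],
])

```text
clock: 20.9
tool_pos: [0.5907, 0.2247, 0.0518]
orientation: [107.1, 89.5, -147.0]
force: [-0.9, -0.2, -5.0]
opening: 0.0552
```

Run:
```python
from h import *
plan(.5937,.2268,105.9)
p,d,K,T=view("wrist");cv2.imwrite("pics/w10.png",p[:,:,::-1])
X=cloud(d,K,T); x=X[d>0]; levels(X,d,[.5937,.2268],.06,[(.003,.013)])
```

```text
tcp [0.5907 0.2247 0.0518] jaw yaw 105.88 dy,dz cm [-0.34  0.12] spin -0.0 tilt 0.52
(0.003, 0.013) 5096 z 0.0061 (array([575.9, 222.4]), array([47.2, 84.3]), 15.4)
```

View pics/w10.png

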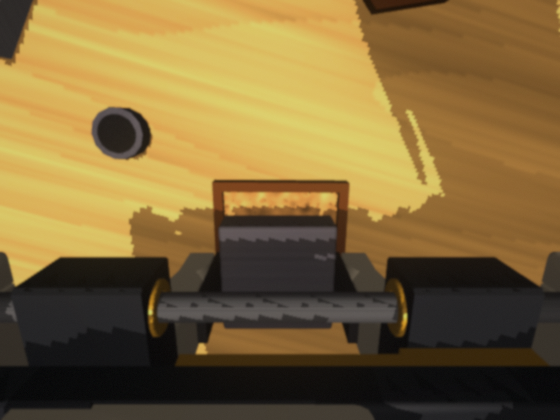

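The tray frame is square to the block, spanning u=214–347 against the block's 220–335. I'll lower it.

Request:
move_arm([
  [[0,-0.1,0.1,0],[0,0,0,0],[1,0,0,0],[1,0,0,0],[0.7,0,0,0],[0.2,0,0,0],[0,0,0,0],[0,0,0,0]],
])

```text
clock: 21.75
tool_pos: [0.5945, 0.2274, 0.0282]
orientation: [-96.5, 90.0, 9.4]
force: [-0.7, 0.2, -6.2]
opening: 0.0554
```

Run:
```python
from h import *
plan(.5937,.2268,105.9)
```

```text
tcp [0.5945 0.2274 0.0282] jaw yaw 105.92 dy,dz cm [ 0.09 -0.04] spin 0.0 tilt 0.02
```

Request:
move_arm([
  [[0.6,0,0,0],[0.4,0,0,0],[0.2,0,0,0],[0.1,0,0,0],[0,0,0,0]],
])

```text
clock: 22.25
tool_pos: [0.5942, 0.2273, 0.0148]
orientation: [114.4, 90.0, -139.7]
force: [-0.5, -0.1, -6.2]
opening: 0.0557
```

Request:
move_arm([
  [[0.1,0,0,0],[0.05,0,0,0],[0.05,0,0,0],[0,0,0,0]],
])

```text
clock: 22.65
tool_pos: [0.5943, 0.2274, 0.0132]
orientation: [-75.6, 90.0, 30.3]
force: [-0.9, -0.7, -4.8]
opening: 0.0555
```

Request:
move_arm([
  [[0.05,0,0,0],[0,0,0,0]],
])

```text
clock: 22.85
tool_pos: [0.5943, 0.2274, 0.0132]
orientation: [-85.3, 90.0, 20.7]
force: [-3.2, -1.3, 1.8]
opening: 0.0558
```

Request:
move_arm([
  [[0,0,0,0],[0,0,0,0],[0,0,0,0],[0,0,0,0]],
], jaw=7.5)

```text
clock: 23.25
tool_pos: [0.5946, 0.2275, 0.0127]
orientation: [-77.3, 90.0, 28.6]
force: [-0.0, 0.2, -0.6]
opening: 0.0744
```

Request:
move_arm([
  [[-1,0,0,0],[-3,0,0,0],[-4,0,0,0],[-4,0,0,0],[-2,0,0,0],[0,0,0,0],[0,0,0,0]],
], jaw=8.7)

```text
clock: 23.95
tool_pos: [0.5943, 0.2275, 0.1535]
orientation: [-59.0, 89.9, 46.9]
force: [0.2, 0.2, -1.1]
opening: 0.0868
```

Run:
```python
from h import *
p,d,K,T=view("wrist"); X=cloud(d,K,T)
levels(X,d,[.5937,.2268],.06,[(.003,.013),(.019,.030)])
p,d,K,T=view("top");X=cloud(d,K,T)
levels(X,d,[.484,0],.07,[(.018,.027)])
plan(.4854,.0073,164.3)
```

```text
(0.003, 0.013) 3891 z 0.009 (array([593.9, 227.6]), array([84.4, 84.1]), 15.6)
(0.019, 0.03) 3810 z 0.0239 (array([594.5, 227.7]), array([56.3, 56.1]), 15.9)
(0.018, 0.027) 1424 z 0.0229 (array([485.6,   7.1]), array([99.9, 61.9]), 74.3)
tcp [0.5937 0.227  0.1519] jaw yaw 105.91 dy,dz cm [ 16.44 -18.16] spin -1.019 tilt 0.07
```

Square block placed: 0.6 mm off centre, top at 23.9 mm. Last is the oblong block.

Request:
move_arm([
  [[0,1.5,-1.7,0],[0,2.6,-2.9,0],[0,2.8,-3.1,0],[0,2.8,-3.1,0],[0,2.8,-3.1,0],[0,2.4,-2.6,0],[0,1.2,-1.3,0],[0,0.3,-0.4,0]],
])

```text
clock: 24.85
tool_pos: [0.4853, 0.0059, 0.152]
orientation: [91.7, 89.9, -162.4]
force: [0.4, 0.5, -0.6]
opening: 0.087
```

Request:
move_arm([
  [[0,0,0,-0.13],[0,0,0,-0.13],[0.5,0,0,-0.13],[1,0,0,-0.13],[1.5,0,0,-0.13],[1.5,0,0,-0.13],[1.5,0,0,-0.13],[1,0,0,-0.11]],
])

```text
clock: 25.65
tool_pos: [0.4865, 0.0079, 0.081]
orientation: [38.3, 89.9, -157.0]
force: [0.0, 0.3, -0.1]
opening: 0.0872
```

Request:
move_arm([
  [[0,0,0,0],[0,0,0,0]],
])

```text
clock: 25.85
tool_pos: [0.4868, 0.0078, 0.0823]
orientation: [51.1, 89.9, -144.7]
force: [0.1, -0.5, 0.2]
opening: 0.0868
```

Run:
```python
from h import *
p,d,K,T=view("wrist"); X=cloud(d,K,T); cv2.imwrite("pics/w11.png",p[:,:,::-1])
levels(X,d,[.484,0],.07,[(.018,.027)])
plan(.4854,.0073,164.3);print(get_obs()['joint_pos'].round(1))
```

```text
(0.018, 0.027) 12021 z 0.0219 (array([484.9,   6.7]), array([98.5, 62.1]), 74.3)
tcp [0.487  0.0078 0.0827] jaw yaw 164.22 dy,dz cm [0.09 0.14] spin -0.001 tilt 0.01
[ 24.1  11.5 -33.5   0.  -45.  -39.9]
```

View pics/w11.png

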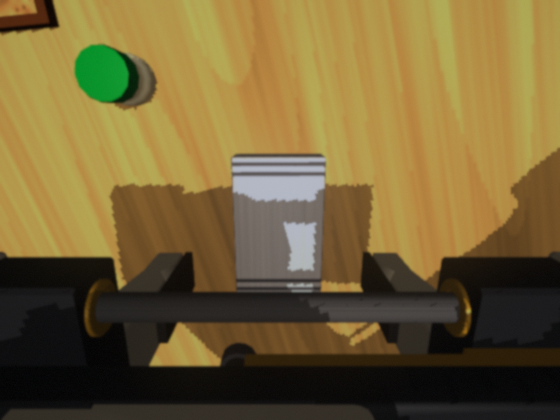

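The oblong block spans u=233–326, with its centre at about (280,222), and is square to the jaws. I'll descend 7.3 cm and grip.

Request:
move_arm([
  [[1.5,0.1,0.1,0],[2,0,0,0],[2,0,0,0],[1,0,0,0],[0.5,0,0,0],[0.25,0,0,0],[0,0,0,0],[0,0,0,0]],
])

```text
clock: 26.7
tool_pos: [0.4857, 0.0068, 0.0107]
orientation: [-145.5, 89.9, 18.8]
force: [-0.5, 0.3, -0.1]
opening: 0.0867
```

Run:
```python
from h import *
plan(.4854,.0072,164.3)
```

```text
tcp [0.4857 0.0068 0.0107] jaw yaw 164.35 dy,dz cm [-0.03  0.04] spin 0.001 tilt 0.06
```

Request:
move_arm([
  [[0,0,0,0],[0,0,0,0],[0,0,0,0],[0,0,0,0],[0,0,0,0],[0,0,0,0]],
], jaw=0)

```text
clock: 27.3
tool_pos: [0.4854, 0.0067, 0.0102]
orientation: [-150.8, 90.0, 13.6]
force: [-0.8, -0.2, 3.1]
opening: 0.0618
```

Request:
move_arm([
  [[-0.5,0,0,0],[-1.5,0,0,0],[-2.5,0,0,0],[-3,0,0,0],[-3,0,0,0],[-2,0,0,0],[-1,0,0,0],[0,0,0,0]],
])

```text
clock: 28.1
tool_pos: [0.4855, 0.0068, 0.1459]
orientation: [-136.2, 89.9, 28.1]
force: [-0.9, 0.7, -3.9]
opening: 0.0616
```

Run:
```python
from h import *
plan(.6185,-.2281,169.2); p=held(.022,.010); cv2.imwrite("pics/w12.png",p[:,:,::-1])
f=np.load("pics/top0.npz");X=cloud(f['d'],f['mtx'],f['T']);levels(X,f['d'],[.6185,-.2281],.075,[(.0055,.014),(.008,.014)])
```

```text
tcp [0.4855 0.0068 0.1459] jaw yaw 164.35 dy,dz cm [ 19.04 -19.14] spin -0.085 tilt 0.11
held 18830 [12.   0.8] (array([3.3, 0.7]), array([92.7, 93.2]), 0.1)
(0.0055, 0.014) 1337 z 0.0076 (array([ 633.3, -228.4]), array([139. , 127.9]), 82.9)
(0.008, 0.014) 619 z 0.0107 (array([ 618.1, -228.3]), array([128.7,  91.4]), 79.2)
```

View pics/w12.png

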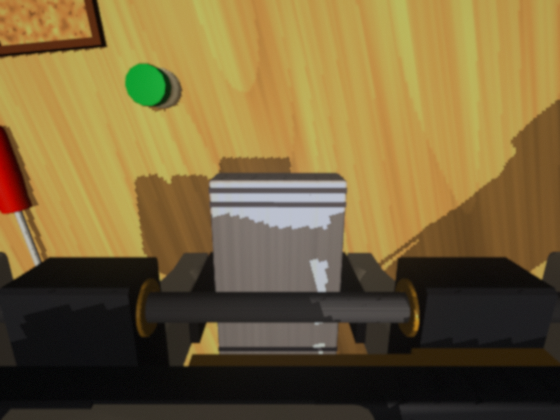

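The oblong block is held square and level, with its front top edge at v≈176 and u=211–346. Carrying it at a height of about 136 mm, well over the jar.

Request:
move_arm([
  [[0,0.8,-0.8,0],[0,1.8,-1.8,0],[0,2.8,-2.8,0],[0,3,-3,0],[0,3,-3,0],[0,3,-3,0],[0,2.6,-2.7,0],[0,1.5,-1.5,0]],
])

```text
clock: 28.95
tool_pos: [0.6146, -0.2249, 0.1421]
orientation: [15.7, 89.8, 180.0]
force: [-0.4, 0.7, -4.2]
opening: 0.062
```

Request:
move_arm([
  [[0,0.5,-0.5,0],[0,0,0,-0.04],[1,0,0,-0.045],[2,0,0,0],[2.5,0,0,0],[2,0,0,0],[1,0,0,0],[0,0,0,0]],
])

```text
clock: 29.75
tool_pos: [0.6163, -0.2276, 0.0575]
orientation: [3.7, 89.7, 173.0]
force: [0.5, 0.3, -3.3]
opening: 0.0614
```

Request:
move_arm([
  [[0,0,0,0]],
])

```text
clock: 29.85
tool_pos: [0.6182, -0.2279, 0.0602]
orientation: [70.2, 90.0, -120.5]
force: [-0.3, -0.1, -3.0]
opening: 0.0616
```

Run:
```python
from h import *
plan(.6182,-.2283,169.2)
p,d,K,T=view("wrist");cv2.imwrite("pics/w13.png",p[:,:,::-1])
```

```text
tcp [ 0.6182 -0.2279  0.0602] jaw yaw 169.25 dy,dz cm [ 0.04 -0.01] spin 0.001 tilt 0.02
```

View pics/w13.png

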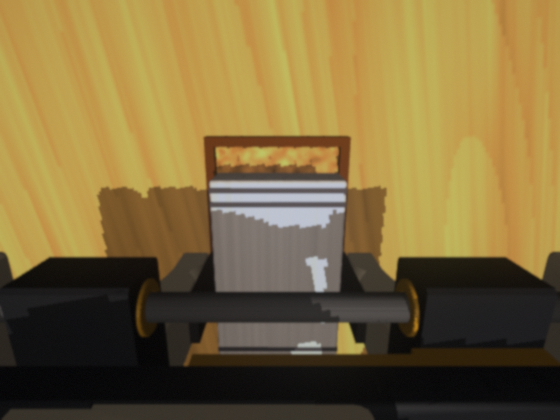

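The tray (u=206–350) and block (211–346) are lined up and parallel. The target TCP z is about 14.2 mm, so I'll lower 4.6 cm.

Request:
move_arm([
  [[1,0,0,0],[1.5,0,0,0],[1,0,0,0],[0.5,0,0,0],[0.2,0,0,0],[0,0,0,0],[0,0,0,0]],
])

```text
clock: 30.6
tool_pos: [0.6183, -0.2279, 0.0184]
orientation: [173.3, 90.0, -17.5]
force: [-0.6, 0.1, -3.3]
opening: 0.0615
```

Request:
move_arm([
  [[0.2,0,0,0],[0.1,0,0,0],[0.1,0,0,0],[0.05,0,0,0],[0,0,0,0]],
])

```text
clock: 31.1
tool_pos: [0.618, -0.2278, 0.0143]
orientation: [170.5, 90.0, -20.3]
force: [-2.3, 2.0, 4.1]
opening: 0.0617
```

Floor contact felt (about 7 N). Releasing.

Request:
move_arm([
  [[0,0,0,0],[0,0,0,0],[0,0,0,0],[0,0,0,0]],
], jaw=8)

```text
clock: 31.5
tool_pos: [0.618, -0.2279, 0.0135]
orientation: [166.4, 90.0, -24.4]
force: [0.5, -0.1, -0.2]
opening: 0.0798
```

Request:
move_arm([
  [[-1,0,0,0],[-3,0,0,0],[-4,0,0,0],[-4,0,0,0],[-2,0,0,0],[0,0,0,0],[0,0,0,0]],
])

```text
clock: 32.2
tool_pos: [0.6181, -0.2277, 0.1546]
orientation: [-164.9, 89.9, 4.3]
force: [1.1, -0.3, -1.6]
opening: 0.0804
```

Run:
```python
from h import *
p,d,K,T=view("wrist"); X=cloud(d,K,T)
levels(X,d,[.6182,-.2283],.075,[(.008,.014),(.021,.031)])
p,d,K,T=view("scene");cv2.imwrite("pics/s14.png",p[:,:,::-1]);Xs=cloud(d,K,T);ds=d
p,d,K,T=view("top");X=cloud(d,K,T)
for n,c,w,b in[("tin",[.5505,.1169],.022,(.010,.02)),("jar",[.551,-.113],.025,(.040,.050)),("round",[.381,-.2685],.03,(.024,.034)),("hex",[.409,.243],.035,(.022,.032)),("sq",[.594,.227],.045,(.019,.03))]:
    for nm,a,e in(("top",X,d),("scene",Xs,ds)): print(n,nm);levels(a,e,c,w,[b])
```

```text
(0.008, 0.014) 2921 z 0.01 (array([ 617.5, -227.6]), array([127.6,  90.3]), 79.2)
(0.021, 0.031) 7504 z 0.026 (array([ 617.1, -227. ]), array([99.5, 62. ]), 79.1)
tin top
(0.01, 0.02) 156 z 0.015 (array([550.6, 117.6]), array([28.6, 28. ]), 3.2)
tin scene
(0.01, 0.02) 140 z 0.0125 (array([553.7, 119. ]), array([28.3, 29. ]), 85.1)
jar top
jar scene
(0.04, 0.05) 125 z 0.0427 (array([ 554.6, -110.4]), array([30.5, 28.6]), 16.2)
round top
round scene
(0.024, 0.034) 58 z 0.0256 (array([ 385.6, -267.3]), array([27.2, 24.1]), 42.7)
hex top
(0.022, 0.032) 381 z 0.0268 (array([409.6, 242.5]), array([46.5, 41.9]), 13.4)
hex scene
(0.022, 0.032) 307 z 0.0243 (array([412.4, 244.2]), array([49.6, 41.7]), 13.7)
sq top
(0.019, 0.03) 703 z 0.0246 (array([594.8, 226.9]), array([56.9, 55.6]), 16.1)
sq scene
(0.019, 0.03) 874 z 0.0223 (array([597.5, 228.9]), array([58.5, 56. ]), 16.5)
```

View pics/s14.png

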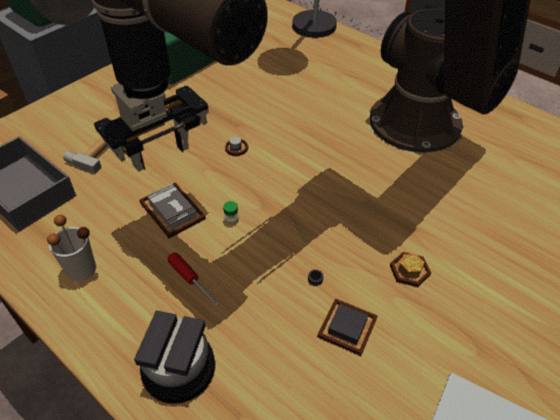

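All four blocks are in their trays: round (235,147), oblong (173,208), hex (411,267) and square (348,323). The jar and tin have not moved, and the gripper is clear. Handing in.

```bash
python3 -c "
from plant import *
print(close_job(), get_obs()['clock'])"
```

```text
the job is handed in; nothing more can be done
the job is handed in; nothing more can be done
```

I moved the four blocks from the top down (round, hex, square, oblong), each set down in the tray of its own shape and released. I handed the job in after about 32 s of the 109 s allowed; the hand-in gave no verdict.

| Block | Distance from tray centre (wrist camera) | Top height measured | Top height if flat on the floor |
|---|---|---|---|
| Round | 3 mm | 27.8 mm | 28 mm |
| Hex | 0.2 mm | 25.9 mm | 26 mm |
| Square | 0.6 mm | 23.9 mm | 24 mm |
| Oblong | 0.7 mm | 26.0 mm | 26 mm |

- **Jar and tin:** the top camera put the tin within 1 mm of its starting place. The arm hid the jar from the top camera, but the scene camera showed it standing in place.
- **Disagreement between cameras:** the scene camera reads everything 3–4 mm further along x and 1–3 mm lower than the other cameras. The offset is the same for all objects, so I put it down to calibration.
- **Not checked again:** the top camera's final look could not see the round block. The scene camera still showed it in its tray.

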